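# Swing the lamp aside and open the lug-cap jar

### The arm

A 6-joint arm with a two-finger parallel gripper is mounted at the origin on the work surface; the furniture and walls round the work are solid. World frame = base frame: x ahead of the robot, y to its left, z up, the work surface at z = 0. Lengths are in mm, angles in rad, forces in N, time in s.
With the tool pointing down it reaches from about 325 to 850 mm from the base axis. Payload 15.5 kg.
Tool frame: the origin (TCP) lies midway between the tips of the shut fingers; the grasp point (between the pads) lies 19 mm behind it; z points along the fingers, y is the line along which they close (so a half turn about z gives the same grasp; the last joint's range is limited). The gripper opens to 91 mm and grips with 3 to 60 N. Pads are 32 mm wide; open, the fingers measure 118 mm over their backs; the gripper's body (76 mm by 178 mm) begins 60 mm behind the grasp point.
Start: joints at [-1.264, 0.494, 1.345, -0, 1.302, -0.096], TCP at [244.999, -574.98, 213.915] pointing down, gripper open.
Joint ranges: [-2.91, 2.91], [-0.82, 2.16], [0.22, 2.67], [-1.22, 4.37], [0.12, 2.79], [-3.08, 3.08]. Speed limits (rad/s): [1.89, 1.89, 2.57, 3.01, 3.01, 3.01].

### API

Orientations are given as a unit quaternion [x, y, z, w].
In Python, from plant import arm gives the robot as it stands.
- The arm moves only by the shell command python3 steer.py [FORCE], which reads ROWS from standard input. ROWS is a JSON list of rows, 1 to 20 of them, each of 5 numbers: the finger opening in mm, then dx, dy, dz in units of 5 mm, then a turn about the tool's z in units of 0.2 rad; each row shifts and turns the commanded pose from where the row before left it, along the tool's axes as they then stand; what a row does not reach is not made up. A row lasts 1/12 s, in which the tool goes at most 41.7 mm and 0.125 rad, less where a joint would pass 70% of its speed; a pose out of reach is approached as far as the arm can. The fingers move at their own pace and stop on an object; FORCE is the grip in N (left out, the last holds). Time passes only in rows, so rows that do not move let the fingers close. It prints the time, the measured TCP pose, the force, the opening and the grip force at its end. Input that does not fit is refused with a message, and nothing moves.
- arm.get_obs(): the state, without advancing time (a new reading comes with each control period).
- arm.snapshot(name): name is "scene" or "side" or "wrist"; returns a dict with "image" (480x640x3 uint8, blue, green, red), "fx", "fy", "cx", "cy" (pixels), "T" (4x4, takes a point from camera to world coordinates). Camera axes: x right, y down, z forward; pixel columns grow to the right and rows downward; lengths in mm; the calibration is good to about 2 mm. The wrist camera is an equidistant fisheye: a pixel r from the principal point sees the ray r / f radians off the axis. A picture is of the moment at which its call begins. There is no depth.
- arm.finish_job(): hands the job in; it is judged then, once.
The state is a dict: "t": time; "joint_positions": joint angles; "dq": joint speeds; "tau": joint torques, N m; "tcp_pos": TCP position; "tcp_rot": TCP orientation; "ft_force": force on the tool from outside, world axes, zero at the start; "moment": the same for the moment, N m; "width": finger opening in mm; "finger_force": force on a finger pad.
Only numpy, scipy, OpenCV 4.12 (cv2) and the standard library are available. Lean on these libraries where they do the work, as an engineer would, in place of code of your own. Each camera call takes 0.05 s, during which the arm holds its last target. There are 200 camera calls.

### The job

Open the square glass jar in the condiment caddy for service: swing the work lamp that hangs over the caddy aside to the left until, seen from above, there is a gap of at least 6 cm between its head and the jar's cap; then, with the caddy well bracing the jar, turn the tight metal cap anticlockwise just until its lugs come free and lift it straight up. Finish while still holding the cap in the gripper, level and still, a few centimetres above the open mouth so that it drips back into the jar; the jar stays down in its well, the lamp stays aside, and the spice jar, chili-oil jar, pick box and pepper shaker are left where they stand.

Things in the scene. Friction and masses are not known exactly. Their poses are not given: they have to be found in the camera images.
- caddy: stainless condiment caddy fixed to the worktop: base 100 x 205 mm with two square open wells along its y axis, centres 50 mm to +y and -y of its origin, inner width 73 mm, rims 53 mm high, well floor 9 mm above the worktop. Origin: centre of the underside. The glass jar stands in either well, a spice jar in the other
- jar: square clear-glass jar with reddish filling, body 70 x 70 x 88 mm, then a shoulder and a round 38 mm neck; about 0.55 kg. Stands upright in a caddy well with 1.5 mm play on each side, which keeps it from turning. Origin: centre of its underside, 9 mm above the worktop; z up
- cap: round ribbed aluminium cap on the jar, 57 mm across, 17.5 mm high, 80 g. Origin: centre of its lower edge, 107.5 mm above the jar's origin when closed (its top is then 134 mm above the worktop). z up; x axis through one of three inner lugs, at the start within 12 degrees of the jar's x. Tight: about 0.5 to 0.9 N m to turn, so grip firmly; pulled up before it is free, it takes the jar along
- spice_jar: small closed spice jar, 47 mm across, 98 mm high, standing in the other well; leave it there. Origin: centre of its underside
- lamp_pivot (a point): axis of the lamp's vertical hinge, 200 mm above the worktop, on the post behind and to the left of the caddy
- lamp_grip (a point): middle of the upright black grip pin on the lamp head: 14 mm across, from 215 to 270 mm above the worktop; this point at 250 mm, on the round head's centre line, 177 mm from the hinge axis. Head 90 mm across, from 185 to 215 mm above the worktop; a 13 mm tube joins it to the post at 200 mm
- lamp_arm (a joint): lamp hinge in rad: about 0 with the head over the caddy; grows as the arm swings clockwise seen from above (the head passes towards the robot and to the left), with stops at -0.2 and 2.0. Stiff hinge, about 0.25 N m, stays where it is left
- jar_rim (a point): centre of the jar's mouth, 117.5 mm above its origin, with a sprung black seal ring. Twist-off closure: cap lugs sit under three neck ledges; turned anticlockwise (from above) the cap is free with its x axis 46 to 70 degrees past the jar's x (aim for 58); hard stop at about 72. The seal pushes the cap up with about 20 N, 2.5 mm once free; then it lifts off
- chili_oil_jar: closed short chili-oil jar, 64 x 68 x 84 mm, loose on the worktop right of the caddy; leave alone. Origin: centre of its underside
- pick_box: upright carton of picks, 30 x 52 x 75 mm, loose on the right; leave alone. Origin: centre of its underside
- pepper_shaker: steel pepper shaker, 58 mm across, 95 mm high, loose on the worktop left of the lamp; leave alone. Origin: centre of its underside

How it is judged (in metres and radians):
On the way, in this order (a step that is already met when the one before it is completed fails the run):
1. the lamp head has been swung at least 130 mm (centre to centre) away from the jar, the cap still closed (horizontal distance between lamp_grip and jar above 0.13 m and angle between the x axis of cap and the x axis of jar, either way round below 0.6 rad), for 0.1 s.
2. the cap has been turned free on the neck, the jar still down in its well (angle between the x axis of cap and the x axis of jar, either way round above 0.72 rad and z of cap in the frame of jar below 0.118 m and height (world z) of jar below 0.014 m), for 0.05 s.
At the end, for the whole second after the job is handed in: Fingers alone hold the cap, level within 0.2 rad and still, lower edge 5 to 82 mm above the neck rim, within 25 mm of the jar's axis; jar upright on its well's floor (within 5 mm); lamp head's centre at least 130 mm from the jar's axis (z of cap in the frame of jar between 0.1225 and 0.2 m and horizontal distance between cap and jar below 0.025 m and angle between cap's own z axis and vertical below 0.2 rad and linear speed of cap below 0.03 m/s and contact force between cap and the fingers above 2 N and contact force between cap and jar below 0.1 N and height (world z) of jar below 0.014 m and angle between jar's own z axis and vertical below 0.06 rad and horizontal distance between lamp_grip and jar above 0.13 m); the arm keeps its last pose, push and grip.
It fails at once if the jar is lifted or tipped in its well (height (world z) of jar above 0.022 m or angle between jar's own z axis and vertical above 0.15 rad).
It fails at once if the spice jar is knocked over or lifted out (angle between spice_jar's own z axis and vertical above 0.4 rad or height (world z) of spice_jar above 0.03 m).
It fails at once if the chili-oil jar, the pick box or the pepper shaker is moved by more than 30 mm (distance of any of chili_oil_jar, pick_box, pepper_shaker from where it was at the start of the episode above 0.03 m).
It also fails if it takes over 51 s, if anything falls off the work surface, if the arm or the gripper's body presses on something with over 40 N, if the wrist force passes 120 N, or if a joint passes its speed limit or range.

## Working session

There is one attempt and no reset: what is moved stays moved. The work goes in short steps, Python scripts to look and compute and a shell command to move; the robot and the scene stay as the last step left them, time stands still between calls to the robot, and variables do not carry over. Pictures are saved under pics/ and viewed, at most 10 in all, crops included, and the job is handed in when it is done.

```bash
ls; mkdir -p pics; python3 - <<'E'
from plant import arm
import cv2,numpy as np,pickle
d={}
for n in("scene","side"):
    s=arm.snapshot(n);d[n]=s;cv2.imwrite(f"pics/{n}0.png",s["image"]);print(n,s["fx"],s["fy"],s["cx"],s["cy"],np.round(s["T"],3).tolist())
pickle.dump(d,open("s0.pkl","wb"))
o=arm.get_obs();print(o)
E
```

```text
pics
plant.py
steer.py
scene 528.2859211153095 528.2859211153095 324.7357559856842 241.83334746092626 [[-0.801, -0.311, 0.511, -199.986], [-0.599, 0.4, -0.694, 1116.921], [0.012, -0.862, -0.507, 908.307], [0.0, 0.0, 0.0, 1.0]]
side 449.5227359672194 449.5227359672194 317.17856326928137 237.10471966809627 [[0.915, -0.161, 0.369, 57.296], [-0.402, -0.41, 0.819, -1012.763], [0.019, -0.898, -0.44, 763.236], [0.0, 0.0, 0.0, 1.0]]
{'t': 0.1, 'joint_positions': array([-1.26350178e+00,  4.94135902e-01,  1.34606032e+00,  7.53220072e-06,
        1.30249012e+00, -9.54878447e-02]), 'dq': array([-0.00012433, -0.00099998, -0.00217958,  0.00024264,  0.00160553,
       -0.00063707]), 'tau': array([ 4.60176743e-04, -8.80240345e+01, -3.82544482e+01,  7.07102101e-02,
        4.82745690e-02, -2.88610454e-05]), 'tcp_pos': array([ 244.89769463, -574.65753447,  213.39165025]), 'tcp_rot': array([ 9.79789296e-01,  2.00031591e-01, -5.41939821e-05, -5.44164371e-04]), 'ft_force': array([-0.4369151 ,  0.35941498, -0.26332454]), 'moment': array([-0.03182015, -0.02409388,  0.04143653]), 'finger_force': 0.0, 'width': 91.68545375855265}
```

View pics/scene0.png

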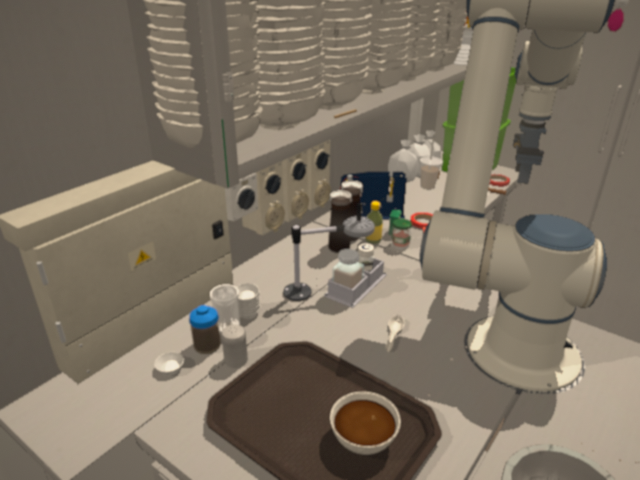

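View pics/side0.png

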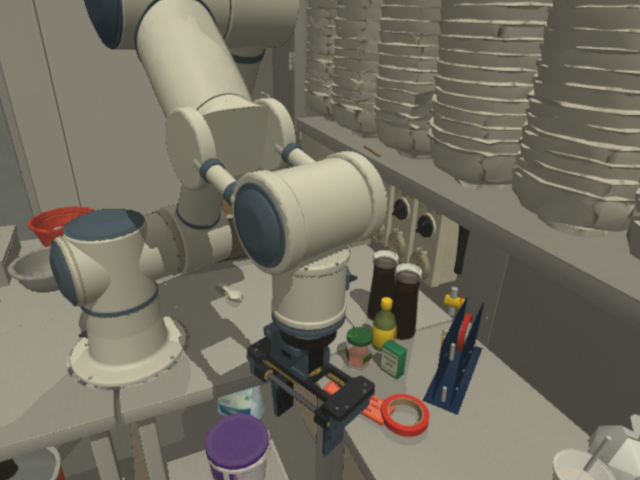

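The scene view shows the lamp post at about (297,293), its hinge at (297,232), the head at (358,228) and the caddy at (355,282). In the side view the arm hides the caddy. I'll zoom in on the scene view.

```bash
python3 - <<'E'
import cv2,pickle
im=pickle.load(open("s0.pkl","rb"))["scene"]["image"][195:315,270:420]
cv2.imwrite("pics/crop0.png",cv2.resize(im,None,fx=5,fy=5,interpolation=cv2.INTER_CUBIC))
E
```

```text
(no output)
```

View pics/crop0.png

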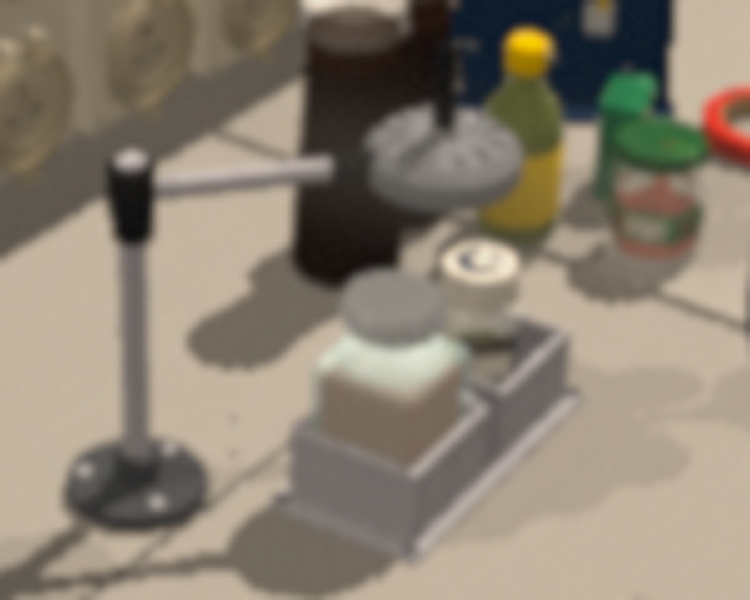

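Close up, the square jar with the grey cap is in the near (+y) well and the spice jar with the white cap in the far well. In the crop, the cap top is at about (393,298), the lamp hinge at (133,190), the head at (447,158), the pin base at (444,122), and the caddy base corners at (410,552), (577,400) and (285,500).

```bash
cat > h.py <<'E'
import numpy as np
def ray(s,u,v,z):
    T=np.array(s["T"]);d=T[:3,:3]@np.array([(u-s["cx"])/s["fx"],(v-s["cy"])/s["fy"],1]);o=T[:3,3]
    return o+d*(z-o[2])/d[2]
def proj(s,p):
    T=np.array(s["T"]);c=T[:3,:3].T@(np.array(p)-T[:3,3]);return s["fx"]*c[0]/c[2]+s["cx"],s["fy"]*c[1]/c[2]+s["cy"]
E
python3 - <<'E'
import pickle,numpy as np
from h import *
s=pickle.load(open("s0.pkl","rb"))["scene"]
for n,x,y,z in[("captop",393,298,134),("hinge",133,188,200),("post base",137,470,10),("headtop",447,150,215),("pinbase",444,127,215),("c near",410,552,0),("c right",577,400,0),("c left",285,500,0),("spice top",480,263,107)]:
    print(n,np.round(ray(s,270+x/5,195+y/5,z)))
E
```

```text
captop [487.  72. 134.]
hinge [605. 154. 200.]
post base [607. 153.  10.]
headtop [479.  36. 215.]
pinbase [495.  15. 215.]
c near [444. 109.  -0.]
c right [449. -80.   0.]
c left [530. 112.   0.]
spice top [493. -28. 107.]
```
Caddy approx aligned with x: y axis ~ (0.03,-1) -> slight. Base edges: near (444,109) to right (449,-80): should be 205 long, 190 measured; left-near 86 vs 100. Hmm corners roughly. caddy centre ~ (489,16), jar at ~(487,69). Cap top (487,72) - spice (493,-28): 100 mm apart, good. yaw ~ +3.4° rotated? direction from spice to jar = (-6,100): yaw = +3.4°. From edge: (-5,189): 1.5°. Refine later.

The rows are not in the units I measure in: shifts go in units of 5 mm and turns go in units of 0.2 rad. I convert before sending: -36 mm is -7.2, -20 mm is -4.

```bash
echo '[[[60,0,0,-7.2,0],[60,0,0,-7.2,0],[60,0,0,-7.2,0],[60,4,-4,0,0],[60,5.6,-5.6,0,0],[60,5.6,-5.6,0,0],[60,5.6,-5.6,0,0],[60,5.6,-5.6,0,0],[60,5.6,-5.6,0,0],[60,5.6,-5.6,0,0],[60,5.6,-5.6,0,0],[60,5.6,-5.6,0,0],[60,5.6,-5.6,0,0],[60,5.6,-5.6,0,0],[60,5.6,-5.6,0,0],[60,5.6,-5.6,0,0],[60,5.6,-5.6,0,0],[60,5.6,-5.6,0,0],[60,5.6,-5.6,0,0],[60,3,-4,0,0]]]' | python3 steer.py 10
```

```text
refused: ROWS must be a list of rows, each a list of 5 numbers. Nothing was moved.
```

The call was refused and nothing moved: it wants a list of rows, each a list of 5 numbers. Same move again in that form.

```bash
echo '[[60,0,0,-7.2,0],[60,0,0,-7.2,0],[60,0,0,-7.2,0],[60,4,-4,0,0],[60,5.6,-5.6,0,0],[60,5.6,-5.6,0,0],[60,5.6,-5.6,0,0],[60,5.6,-5.6,0,0],[60,5.6,-5.6,0,0],[60,5.6,-5.6,0,0],[60,5.6,-5.6,0,0],[60,5.6,-5.6,0,0],[60,5.6,-5.6,0,0],[60,5.6,-5.6,0,0],[60,5.6,-5.6,0,0],[60,5.6,-5.6,0,0],[60,5.6,-5.6,0,0],[60,5.6,-5.6,0,0],[60,5.6,-5.6,0,0],[60,3,-4,0,0]]' | python3 steer.py 10
echo '[[60,0,0,0,-0.575],[60,0,0,0,-0.575],[60,0,0,0,-0.575],[60,0,0,0,0]]' | python3 steer.py
python3 - <<'E'
from plant import arm
import cv2,numpy as np,pickle
d={}
for n in("scene","side","wrist"):
    s=arm.snapshot(n);d[n]=s
pickle.dump(d,open("s1.pkl","wb"))
cv2.imwrite("pics/w1.png",d["wrist"]["image"]);cv2.imwrite("pics/side1.png",d["side"]["image"])
o=arm.get_obs();print(o["t"],o["tcp_pos"],o["joint_positions"],d["wrist"]["fx"],d["wrist"]["cx"],d["wrist"]["cy"],np.round(d["wrist"]["T"],3).tolist())
E
```

```text
t: 1.77
tcp_pos: [484.1, 29.7, 321.7]
tcp_rot: [0.98, 0.201, 0.0, -0.0]
ft_force: [0.1, 0.0, 0.1]
width: 60.1
finger_force: 0.0
t: 2.1
tcp_pos: [483.1, 26.9, 321.6]
tcp_rot: [0.93, 0.368, -0.0, -0.0]
ft_force: [-0.4, -0.4, -0.4]
width: 59.9
finger_force: 0.0
2.25 [483.1646694   26.47335974 321.83211075] [-6.87626306e-02  1.93700384e-01  1.50985391e+00  2.37301328e-05
  1.43828289e+00  7.58716406e-01] 371.64829954431775 317.4169086444329 234.03858151537324 [[0.677, -0.711, -0.19, 537.914], [-0.736, -0.654, -0.174, 76.149], [-0.0, 0.257, -0.966, 491.257], [0.0, 0.0, 0.0, 1.0]]
```

View pics/w1.png

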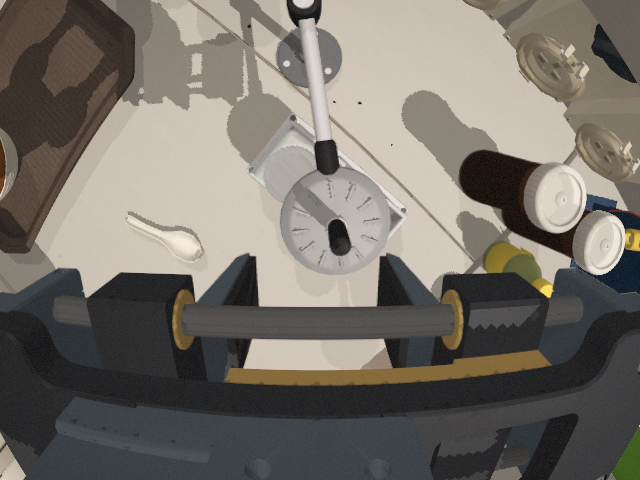

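View pics/side1.png

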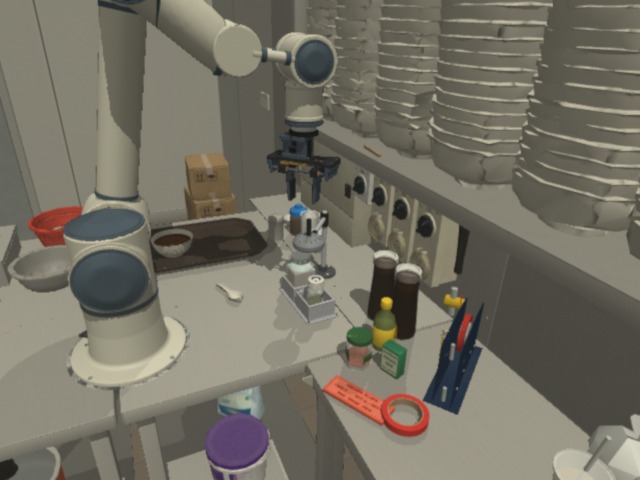

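In the wrist view the lamp head is a disc at (335,219), with its pin running from base (335,223) to top (341,247); the jar shows through at (290,172). The side view now shows the caddy at (308,290), the head at (309,242) and the pin at (324,222). No shelf is near the gripper.

```bash
cat >> h.py <<'E'
def fray(s,u,v,z):
    T=np.array(s["T"]);a=np.array([u-s["cx"],v-s["cy"]]);r=np.hypot(*a);t=r/s["fx"]
    d=T[:3,:3]@np.array([*(a/r*np.sin(t)),np.cos(t)]);o=T[:3,3];return o+d*(z-o[2])/d[2]
E
python3 - <<'E'
import pickle,numpy as np,cv2
from h import *
d=pickle.load(open("s1.pkl","rb"));w=d["wrist"]
for n,u,v,z in[("pintop",341,246,270),("pinbase",335,222,215),("head",335,219,215),("hinge",304,8,200),("postbase",309,57,10)]:print(n,np.round(fray(w,u,v,z)))
g=cv2.cvtColor(w["image"],6)[150:275,270:400]
m=(g<45).astype(np.uint8);n,l,st,c=cv2.connectedComponentsWithStats(m)
for i in range(1,n):
    if st[i,4]>60:print(st[i]+[270,150,0,0,0],c[i]+[270,150],np.round(fray(w,*(c[i]+[270,150]),245)))
im=np.vstack([cv2.resize(d["side"]["image"][195:325,265:365],None,fx=4,fy=4,interpolation=2)]);cv2.imwrite("pics/c1.png",im)
E
```

```text
pintop [499.  20. 270.]
pinbase [500.  23. 215.]
head [502.  25. 215.]
hinge [609. 155. 200.]
postbase [608. 156.  10.]
[315 150  15  25 211] [320.82938389 161.39336493] [528.  64. 245.]
[329 150  10  23 119] [333.8907563  159.23529412] [535.  58. 245.]
[329 220  21  31 404] [336.87871287 233.37871287] [499.  22. 245.]
[380 257  16  18 200] [385.72 267.04] [505. -21. 245.]
```

View pics/c1.png

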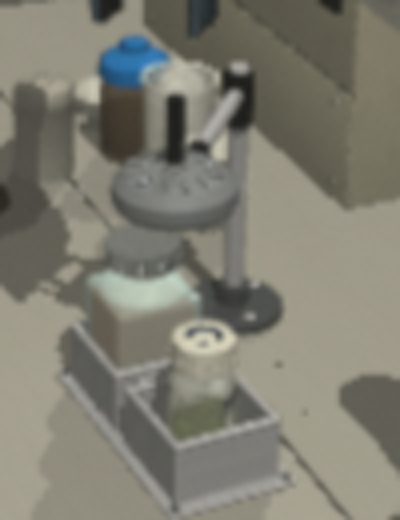

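In the side crop the pin is at (175,128), the cap top at (145,245), the hinge at (239,97) and the spice lid at (204,337).

```bash
python3 - <<'E'
import pickle,numpy as np
from h import *
s=pickle.load(open("s1.pkl","rb"))["side"]
for n,x,y,z in[("pinmid",175,128,243),("pintop",175,97,270),("hinge",239,100,200),("captop",145,247,134),("spice",204,338,107),("near corner",178,512,0),("left c",62,378,0),("right c",290,480,0)]:print(n,np.round(ray(s,265+x/4,195+y/4,z)))
E
```

```text
pinmid [497.  22. 243.]
pintop [494.  15. 270.]
hinge [599. 137. 200.]
captop [489.  56. 134.]
spice [496. -35. 107.]
near corner [459. -80.   0.]
left c [442. 111.   0.]
right c [548. -76.   0.]
```

In the tool's units: 14.3 mm is 2.86, 7.2 mm is 1.44, -0.115 rad is -0.575.

```bash
echo '[[60,1.44,2.86,0,0],[60,0,0,0,-0.575],[60,0,0,6.2,0],[60,0,0,6.2,0],[60,0,0,6.2,0],[30,0,0,0,0],[10,0,0,0,0],[10,0,0,0,0],[10,0,0,0,0],[10,0,0,0,0]]' | python3 steer.py 10
```

```text
t: 3.08
tcp_pos: [499.2, 20.9, 230.6]
tcp_rot: [0.909, 0.418, 0.001, 0.001]
ft_force: [-0.2, 0.3, 0.3]
width: 29.8
finger_force: 0.0
```

```bash
echo '[[5,0,0,0,0],[5,0,0,0,0],[5,0,0,0,0],[5,0,0,0,0]]' | python3 steer.py 10
```

```text
t: 3.42
tcp_pos: [498.5, 21.0, 229.5]
tcp_rot: [0.908, 0.418, 0.0, 0.0]
ft_force: [-1.9, -0.8, 7.2]
width: 13.6
finger_force: 10.0
```

In the tool's units: -17.7 mm is -3.54, 0.9 mm is 0.18, 0.1 rad is 0.5.

```bash
echo '[[5,0.18,-3.54,0,0.5],[5,0.18,-3.54,0,0.5],[5,0.18,-3.54,0,0.5],[5,0.18,-3.54,0,0.5]]' | python3 steer.py
echo '[[5,0.18,-3.54,0,0.5],[5,0.18,-3.54,0,0.5],[5,0.18,-3.54,0,0.5],[5,0.18,-3.54,0,0.5],[5,0.18,-3.54,0,0.5]]' | python3 steer.py
```

```text
t: 3.75
tcp_pos: [454.0, 76.4, 229.4]
tcp_rot: [0.974, 0.227, -0.0, 0.0]
ft_force: [-2.0, -3.1, 9.4]
width: 13.5
finger_force: 10.0
t: 4.17
tcp_pos: [435.0, 162.8, 229.2]
tcp_rot: [1.0, -0.021, -0.001, 0.0]
ft_force: [-3.5, -1.8, 7.4]
width: 13.9
finger_force: 10.0
```

In the tool's units: -17.7 mm is -3.54, 0.9 mm is 0.18, 0.1 rad is 0.5.

```bash
echo '[[5,0.18,-3.54,0,0.5],[5,0.18,-3.54,0,0.5],[5,0.18,-3.54,0,0.5],[5,0.18,-3.54,0,0.5],[5,0.18,-3.54,0,0.5],[5,0,0,0,0],[5,0,0,0,0]]' | python3 steer.py
echo '[[50,0,0,0,0],[50,0,0,0,0],[50,0,0,0,0],[50,0,0,0,0]]' | python3 steer.py
python3 - <<'E'
from plant import arm
o=arm.get_obs();print(o["joint_positions"],o["width"],o["ft_force"])
E
```

```text
t: 4.75
tcp_pos: [461.3, 247.9, 229.2]
tcp_rot: [0.964, -0.265, -0.0, -0.001]
ft_force: [-5.6, 4.5, 6.9]
width: 13.7
finger_force: 10.0
t: 5.08
tcp_pos: [461.4, 246.2, 228.9]
tcp_rot: [0.964, -0.265, 0.0, 0.0]
ft_force: [0.3, 0.9, -0.7]
width: 37.2
finger_force: 0.0
[ 3.76026468e-01  3.34764237e-01  1.57402718e+00 -1.41776302e-04
  1.23284558e+00  2.48428780e+00] 37.212667483092986 [ 0.323328    0.92249006 -0.69276341]
```

```bash
echo '[[80,0,0,-6,0],[80,0,0,-8,0],[80,0,0,0,0],[91,4.6,5.68,0,0],[91,4.6,5.68,0,0],[91,4.6,5.68,0,0],[91,4.6,5.68,0,0],[91,4.6,5.68,0,0],[91,0,0,0,0]]' | python3 steer.py
echo '[[91,0,0,0,-0.61],[91,0,0,0,-0.61],[91,0,0,0,-0.61],[91,0,0,0,-0.61],[91,0,0,0,-0.61],[91,0,0,0,-0.61],[91,0,0,0,-0.61],[91,0,0,0,-0.61],[91,0,0,0,-0.61],[91,0,0,0,-0.61],[91,0,0,0,-0.61],[91,0,0,0,-0.61],[91,0,0,0,-0.61],[91,0,0,0,0],[91,0,0,0,0]]' | python3 steer.py
python3 - <<'E'
from plant import arm
import cv2,numpy as np,pickle
d={}
for n in("scene","side","wrist"):
    s=arm.snapshot(n);d[n]=s
pickle.dump(d,open("s2.pkl","wb"))
cv2.imwrite("pics/w2.png",d["wrist"]["image"])
a=cv2.resize(d["scene"]["image"][225:315,290:400],None,fx=4,fy=4,interpolation=2);b=cv2.resize(d["side"]["image"][230:320,265:355],None,fx=4,fy=4,interpolation=2)
cv2.imwrite("pics/c2.png",np.hstack([a,b]))
E
```

```text
t: 5.83
tcp_pos: [488.4, 60.3, 299.0]
tcp_rot: [0.964, -0.267, 0.001, 0.001]
ft_force: [0.1, -0.4, -0.4]
width: 90.9
finger_force: 0.0
t: 7.08
tcp_pos: [487.6, 65.5, 298.9]
tcp_rot: [0.867, 0.499, 0.0, 0.0]
ft_force: [-0.4, 0.2, -0.9]
width: 91.1
finger_force: 0.0
```

View pics/w2.png

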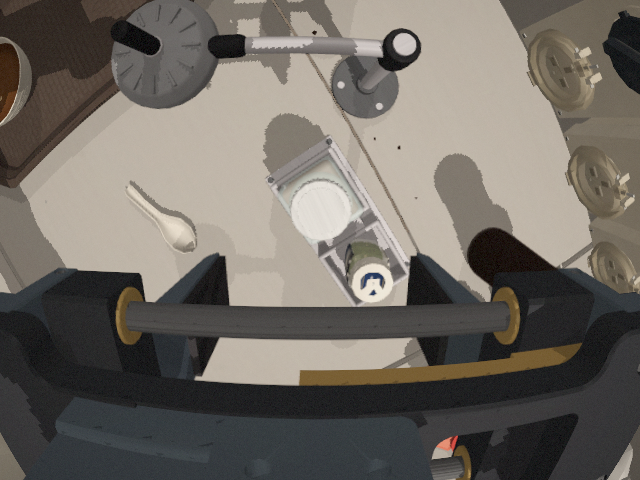

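View pics/c2.png

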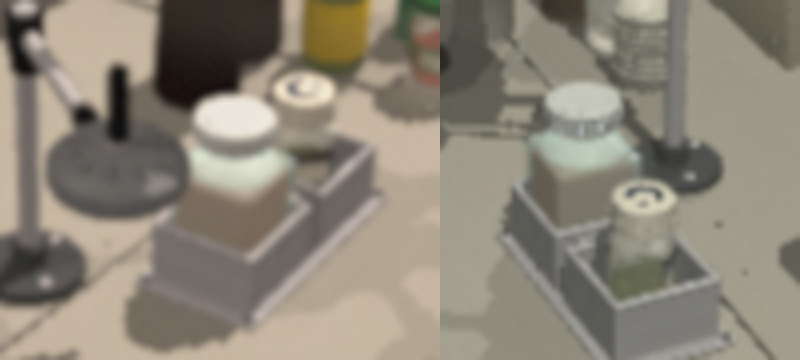

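The lamp is now well aside, with its head at (165,52) in the wrist view. The cap is a white circle at about (321,209) and the spice lid is at (372,283). In the crops the cap top is at (237,119) in the scene view and (584,104) in the side view.

```bash
python3 - <<'E'
import pickle,numpy as np,cv2
from h import *
d=pickle.load(open("s2.pkl","rb"));w=d["wrist"]
print("scene",ray(d["scene"],290+237/4,225+119/4,134),"side",ray(d["side"],265+144/4,230+104/4,134))
im=w["image"];g=cv2.cvtColor(im,6)
c=cv2.HoughCircles(cv2.medianBlur(g,3)[150:260,260:380],cv2.HOUGH_GRADIENT,1,60,param1=100,param2=12,minRadius=24,maxRadius=38)
for u,v,r in c[0]:print(u+260,v+150,r,fray(w,u+260,v+150,134),fray(w,u+260+r,v+150,134)-fray(w,u+260-r,v+150,134))
print("man",fray(w,321,209,134),"spice",fray(w,372,283,107))
for u,v in[(329,136),(268,180),(412,255)]:print(fray(w,u,v,53))
E
```

```text
scene [485.27082932  71.42792777 134.        ] side [490.05387031  60.82895951 134.        ]
319.5 211.5 30.8 [493.12731052  69.25642217 134.        ] [ 48.99249342 -28.43670486   0.        ]
man [495.48783163  70.59031123 134.        ] spice [500.12484998 -29.80425722 107.        ]
[537.28988487 123.59883769  53.        ]
[453.388964   115.58176102  53.        ]
[555.14130529 -46.58773539  53.        ]
```

```bash
echo '[[91,0.68,0.16,6,0],[91,0,0,6.6,0],[91,0,0,6.6,0],[91,0,0,6.6,0],[91,0,0,0,0],[91,0,0,0,0]]' | python3 steer.py
python3 - <<'E'
from plant import arm
import cv2,numpy as np
from h import *
w=arm.snapshot("wrist");im=w["image"];o=arm.get_obs();print(o["tcp_pos"],o["tcp_rot"])
g=cv2.cvtColor(im,6);T=np.array(w["T"])
# undistort to pinhole looking along the camera axis, then ray/plane on mask contour
m=((g>150)&(im.max(2).astype(int)-im.min(2)<25)).astype(np.uint8)
n,l,st,c=cv2.connectedComponentsWithStats(cv2.morphologyEx(m,cv2.MORPH_OPEN,np.ones((3,3))))
for i in range(1,n):
    if 800<st[i,4]<30000:
        k=cv2.findContours((l==i).astype(np.uint8),0,1)[0][0][:,0,:]
        P=np.array([fray(w,u,v,134)[:2] for u,v in k],np.float32);e,r=cv2.minEnclosingCircle(P);print(st[i],c[i],e,r,cv2.fitEllipse(P)[:2])
q=cv2.HoughCircles(cv2.medianBlur(g,3),cv2.HOUGH_GRADIENT,1,80,param1=100,param2=20,minRadius=40,maxRadius=80)
if q is not None:
  for u,v,r in q[0][:4]:print("H",u,v,r,fray(w,u,v,134))
cv2.imwrite("pics/w3.png",im)
E
```

```text
t: 7.73
tcp_pos: [489.3, 68.1, 169.6]
tcp_rot: [0.866, 0.5, -0.001, -0.001]
ft_force: [0.9, 0.4, 0.5]
width: 90.9
finger_force: 0.0
[490.43354872  68.15257858 170.95829877] [8.65919679e-01 5.00183067e-01 9.00355219e-05 3.02768073e-05]
[ 245    0   47   27 1073] [266.78937558  12.43709226] (538.3497314453125, 208.3330535888672) 13.948307037353516 ((538.1888427734375, 208.56944274902344), (17.384300231933594, 28.356264114379883))
[ 292    0   59   68 1399] [326.90993567  23.97784132] (554.55615234375, 183.99520874023438) 23.338211059570312 ((560.4186401367188, 184.61117553710938), (25.40243911743164, 39.90317153930664))
[ 352    0   70   30 1504] [388.74268617  11.43882979] (601.0316772460938, 182.0232391357422) 19.90514373779297 ((599.2202758789062, 174.9011993408203), (17.987424850463867, 43.67643737792969))
[250  41  32  30 868] [265.35599078  55.76612903] (525.2703247070312, 185.95652770996094) 11.171215057373047 ((525.2968139648438, 185.90066528320312), (18.463199615478516, 19.646484375))
[366 337  62  32 997] [397.55967904 355.73520562] (504.2691955566406, -15.375423431396484) 22.894960403442383 ((504.0693664550781, -14.412683486938477), (23.432191848754883, 40.256507873535156))
[ 196  338  172   47 5686] [277.48557861 359.71544144] (427.52325439453125, 12.25227165222168) 59.991966247558594 ((427.7652893066406, 24.436344146728516), (37.14460372924805, 122.33272552490234))
H 311.5 242.5 64.0 [494.06645255  81.43082232 134.        ]
H 385.5 69.5 44.9 [578.54705897 146.35277751 134.        ]
H 403.5 314.5 52.9 [520.23425145  11.77857624 134.        ]
H 283.5 145.5 40.8 [508.52608347 136.88218935 134.        ]
```

View pics/w3.png

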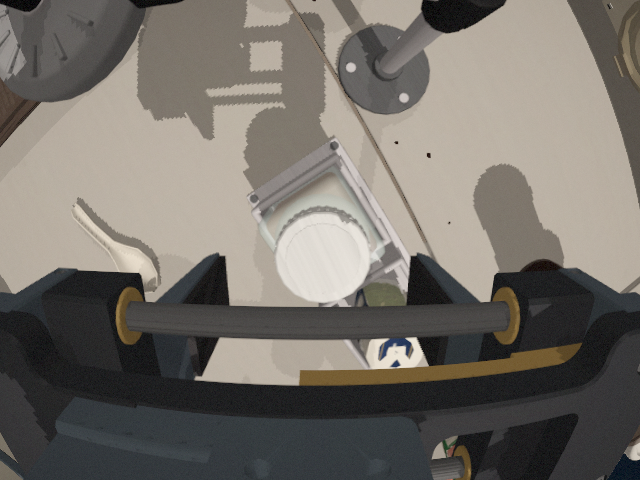

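The cap top fills a circle in the wrist view with edges at x 275 and 371 and y 208 and 301, so its centre is about (323,254).

```bash
python3 - <<'E'
from plant import arm
import numpy as np
from h import *
w=arm.snapshot("wrist")
a=[fray(w,*p,134) for p in[(275,254),(371,254),(322,208),(323,301)]]
print((a[0]+a[1])/2,np.linalg.norm(a[0]-a[1]),(a[2]+a[3])/2,np.linalg.norm(a[2]-a[3]))
E
```

```text
[497.41611585  71.63912718 134.        ] 56.37741815546155 [496.43426767  70.56733037 134.        ] 57.56568393075366
```

```bash
python3 - <<'E'
from plant import arm
import numpy as np
from h import *
from scipy.spatial.transform import Rotation as R
w=arm.snapshot("wrist");o=arm.get_obs();T=np.array(w["T"]);M=R.from_quat(o["tcp_rot"]).as_matrix()
print("cam in tool",np.round(M.T@(T[:3,3]-o["tcp_pos"]),1),np.round(M.T@T[:3,:3],3).tolist())
for x in(-16,0,11,16):
  for y in(-45.5,45.5):
    c=T[:3,:3].T@(o["tcp_pos"]+M@[x,y,0]-T[:3,3]);t=np.arctan2(np.hypot(c[0],c[1]),c[2]);print(x,y,np.round(w["fx"]*t*c[:2]/np.hypot(c[0],c[1])+[w["cx"],w["cy"]],1))
E
```

```text
cam in tool [  73.6    1.  -169.3] [[-0.0, -0.966, -0.258], [1.0, 0.0, -0.001], [0.001, -0.258, 0.966]]
-16 -45.5 [228.5 316.5]
-16 45.5 [403.3 316.7]
0 -45.5 [225.7 288.5]
0 45.5 [406.  288.6]
11 -45.5 [223.9 268.1]
11 45.5 [407.7 268.2]
16 -45.5 [223.1 258.6]
16 45.5 [408.5 258.6]
```

```bash
echo '[[91,0.6,0.58,0,0],[91,0,0,6.2,0],[91,0,0,6,0],[91,0,0,0,0],[80,0,0,0,0],[62,0,0,0,0],[58,0,0,0,0],[50,0,0,0,0],[50,0,0,0,0],[50,0,0,0,0],[50,0,0,0,0]]' | python3 steer.py 5
```

```text
t: 8.8
tcp_pos: [493.7, 69.5, 109.4]
tcp_rot: [0.866, 0.501, 0.0, -0.0]
ft_force: [-3.5, 2.9, 6.8]
width: 57.5
finger_force: 5.0
```

In the tool's units: -1 mm is -0.2.

```bash
echo '[[50,0,-0.2,0,0],[50,0,0,0,0]]' | python3 steer.py 5
echo '[[50,0,0,0,0],[50,0,0,0,0],[50,0,0,0,0]]' | python3 steer.py 60
python3 - <<'E'
from plant import arm
o=arm.get_obs();print(o["moment"],o["ft_force"])
E
```

```text
t: 8.97
tcp_pos: [493.3, 69.8, 109.3]
tcp_rot: [0.866, 0.501, 0.0, 0.0]
ft_force: [-1.8, 0.3, 5.9]
width: 57.8
finger_force: 5.0
t: 9.22
tcp_pos: [493.4, 69.8, 109.3]
tcp_rot: [0.866, 0.501, 0.0, 0.0]
ft_force: [-1.8, 2.0, 7.7]
width: 56.5
finger_force: 60.0
[0.1644352  0.15700682 0.05516017] [-1.79990951  2.03831969  7.73834108]
```

```bash
for k in 1; do echo '[[50,0,0,0,-0.25],[50,0,0,0,-0.25],[50,0,0,0,-0.25],[50,0,0,0,-0.25]]' | python3 steer.py; done
python3 -c "
from plant import arm
o=arm.get_obs();print(o['moment'],o['joint_positions'][5],o['tau'][5])"
echo '[[50,0,0,0,-0.25],[50,0,0,0,-0.25],[50,0,0,0,-0.25],[50,0,0,0,-0.25],[50,0,0,0,-0.25],[50,0,0,0,-0.25],[50,0,0,0,-0.25],[50,0,0,0,-0.25]]' | python3 steer.py
python3 -c "
from plant import arm
o=arm.get_obs();print(o['moment'],o['joint_positions'][5],o['tau'][5])"
```

```text
t: 9.55
tcp_pos: [493.4, 69.7, 109.3]
tcp_rot: [0.811, 0.585, 0.0, 0.0]
ft_force: [-1.9, -1.4, 8.7]
width: 56.0
finger_force: 60.0
[-0.07255585  0.21709433 -0.40484084] 0.34038004687066287 1.582907773554325
t: 10.22
tcp_pos: [493.4, 69.8, 109.3]
tcp_rot: [0.678, 0.735, 0.0, 0.0]
ft_force: [-0.7, 0.7, 8.0]
width: 56.1
finger_force: 60.0
[ 0.09345893  0.04016573 -0.38521084] -0.0596260677026999 1.5786615014076233
```

```bash
p(){ python3 -c "
from plant import arm
o=arm.get_obs();print('M',o['moment'].round(2),o['joint_positions'][5].round(3),o['tau'][5].round(3))"; }
echo '[[50,0,0,0,-0.25],[50,0,0,0,-0.25]]' | python3 steer.py|grep ft;p
echo '[[50,0,0,0,-0.25],[50,0,0,0,-0.25]]' | python3 steer.py|grep ft;p
echo '[[50,0,0,0,-0.2],[50,0,0,0,-0.2]]' | python3 steer.py|grep ft;p
python3 -c "
from plant import arm
import cv2,pickle
d={n:arm.snapshot(n) for n in('wrist','side','scene')};pickle.dump(d,open('s4.pkl','wb'))"
```

```text
ft_force: [-0.2, 1.1, 8.4]
M [ 0.19  0.06 -0.37] -0.16 1.586
ft_force: [-0.5, 0.9, 8.4]
M [ 0.16  0.03 -0.38] -0.26 1.601
ft_force: [-1.7, 0.9, 10.1]
M [ 0.15  0.21 -0.37] -0.339 1.119
```

```bash
p(){ python3 -c "
from plant import arm
o=arm.get_obs();print('M',o['moment'].round(2),o['joint_positions'][5].round(3),o['tau'][5].round(3))"; }
echo '[[50,0,0,0,-0.2]]' | python3 steer.py|grep ft;p
echo '[[50,0,0,0,-0.2]]' | python3 steer.py|grep ft;p
echo '[[50,0,0,0,-0.2]]' | python3 steer.py|grep ft;p
echo '[[50,0,0,0,0],[50,0,0,0,0]]' | python3 steer.py|grep ft;p
```

```text
ft_force: [-2.1, 0.3, 12.6]
M [ 0.19  0.27 -0.38] -0.376 2.548
ft_force: [-2.9, 1.2, 14.7]
M [ 0.26  0.41 -0.36] -0.419 1.57
ft_force: [-3.0, 1.2, 16.2]
M [ 0.19  0.47 -0.34] -0.459 1.288
ft_force: [-3.5, 1.5, 16.9]
M [ 0.2   0.48 -0.07] -0.458 -0.389
```

```bash
p(){ python3 -c "
from plant import arm
o=arm.get_obs();print('M',o['moment'].round(2),o['tcp_pos'].round(2))"; }
echo '[[50,0,0,-0.2,0],[50,0,0,0,0]]' | python3 steer.py|grep ft;p
echo '[[50,0,0,-0.2,0],[50,0,0,0,0]]' | python3 steer.py|grep ft;p
```

```text
ft_force: [-2.7, 0.2, 13.1]
M [ 0.24  0.26 -0.04] [493.42  69.81 110.51]
ft_force: [-1.9, 0.3, 11.1]
M [0.1  0.34 0.07] [493.3   69.75 111.37]
```

```bash
p(){ python3 -c "
from plant import arm
o=arm.get_obs();print('M',o['moment'].round(2),o['tcp_pos'].round(2))"; }
echo '[[50,0,0,-0.2,0],[50,0,0,0,0]]' | python3 steer.py|grep ft;p
echo '[[50,0,0,-0.2,0],[50,0,0,0,0]]' | python3 steer.py|grep ft;p
echo '[[50,0,0,-0.2,0],[50,0,0,0,0]]' | python3 steer.py|grep ft;p
```

```text
ft_force: [-1.6, -0.3, -0.5]
M [-0.08  0.09 -0.01] [492.94  69.68 111.97]
ft_force: [-1.5, -0.0, -1.2]
M [-0.07  0.13 -0.01] [492.93  69.74 112.88]
ft_force: [-1.0, -0.0, -1.6]
M [-0.01  0.12  0.08] [493.07  69.79 113.95]
```

```bash
echo '[[50,0,0,-0.8,0],[50,0,0,-1.6,0],[50,0,0,-1.6,0],[50,0,0,-1.6,0],[50,0,0,-1.6,0],[50,0,0,-0.4,0],[50,0,0,0,0],[50,0,0,0,0],[50,0,0,0,0],[50,0,0,0,0]]' | python3 steer.py
python3 - <<'E'
from plant import arm
import cv2,numpy as np
a=cv2.resize(arm.snapshot("scene")["image"][205:315,270:400],(520,440),interpolation=2);b=cv2.resize(arm.snapshot("side")["image"][210:320,265:335],(280,440),interpolation=2)
cv2.imwrite("pics/end.png",np.hstack([a,b]))
E
```

```text
t: 12.95
tcp_pos: [492.9, 69.8, 151.6]
tcp_rot: [0.52, 0.854, -0.0, -0.0]
ft_force: [0.4, -1.2, -1.4]
width: 56.2
finger_force: 60.0
```

View pics/end.png

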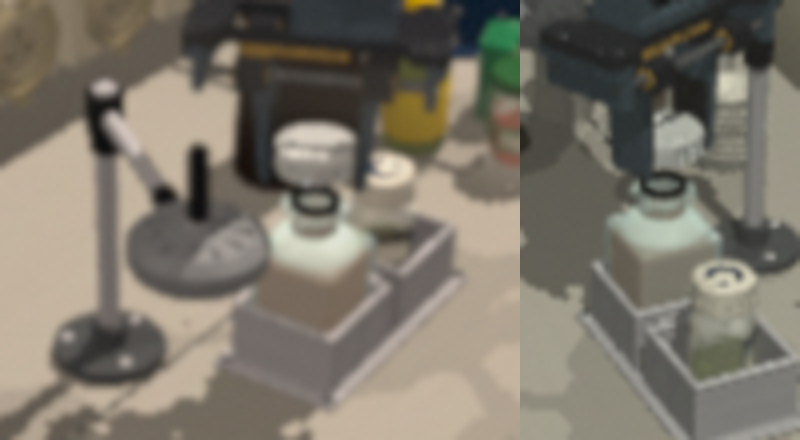

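The cap is held level in the fingers at (315,150), above the open mouth with its black seal at (315,200). The jar is down in its well and the lamp is aside, so I'm handing in.

```bash
python3 -c "
from plant import arm
print(arm.finish_job())"
```

```text
the job is handed in; nothing more can be done
None
```

The job is handed in at about 13 s of the allowed 51 s, with no verdict returned: the lamp is about 18 cm from the jar's axis, the cap came free after about 57° of turn, and it is held level roughly 3 cm above the open mouth with the jar still in its well.

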